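# Restock the filter spinner

## Robot

A 6-joint arm with a two-finger parallel gripper is mounted at the origin on the work surface. World frame = base frame: x ahead of the robot, y to its left, z up, the work surface at z = 0. Lengths are in mm, angles in rad, forces in N, time in s.
With the tool pointing down it reaches from about 275 to 1000 mm from the base axis. Payload 8.4 kg.
Tool frame: the origin (TCP) lies at the very end of the fingers, on their centre line; the grasp point (between the pads) lies 19 mm behind it; y points along the fingers, x is the direction in which the jaws open and shut, and the axes are right-handed (so a half turn about y gives the same grasp; the last joint's range is limited). The gripper opens to 85 mm and grips with 20 to 120 N. Pads are 22 mm wide; open, the fingers measure 114 mm over their backs; the gripper's body (76 mm by 85 mm) begins 54 mm behind the grasp point. The pads swing forward as they close: fully open they stand 13 mm farther back than shut.
Start: joints at [1.207, 0.353, 1.633, -0, 1.155, -0.002], TCP at [221.223, 584.541, 202.681] pointing down, gripper open.
Joint ranges: [-2.63, 2.63], [-0.92, 2.1], [0.06, 2.66], [-1.3, 4.44], [0, 2.69], [-3.02, 3.02]. Speed limits (rad/s): [2.22, 2.22, 2.79, 3.14, 3.14, 3.14].

## Interface

Orientations are given as [roll, pitch, yaw] about the fixed x, y, z axes, in that order (R = Rz(yaw) Ry(pitch) Rx(roll)).
In Python, from rig import r gives the robot as it stands.
- The arm moves only by the tool servo_tool, never from a script. Its argument "motion" is a list of rows, each a list of 7 numbers: the opening, from -1 (shut) to 1 (fully open), then the shift along the tool's x, y, z in m, then the turn, a rotation vector about the tool's x, y, z in units of 10 degrees (1.0 is 10 degrees). A call has 1 to 12 rows; each row is the pose to reach, as a shift and turn from the pose commanded when the call began, along the tool's axes at that moment; what a row does not reach only later rows make up. A row lasts 1/8 s, in which the tool goes at most 62.5 mm and 10.7 degrees, less where a joint would pass 70% of its speed; a pose out of reach is approached as far as the arm can. A call with a gripper value outside its range is refused whole. The fingers move at their own pace and stop on an object; "grip_force" is the grip in N (left out, the last holds). Time passes only in rows, so rows that repeat a pose let the fingers close. It gives the time, the measured TCP pose, the force and the opening at its end, in the units of the state.
- r.sense(): the state, without advancing time (a new reading comes with each control period).
- r.grab_frame(name): name is "scene" or "top" or "wrist"; returns the picture (384x512x3 uint8, red, green, blue); there is no depth.
- r.calibration(name): a dict with "fx", "fy", "cx", "cy" (pixels), "R" (3x3) and "t" (3): a world point X has camera coordinates R X + t; the wrist camera has in their place "mount" (4x4, takes a point from camera to tool coordinates, whose origin is the TCP and whose axes are the tool frame's). Camera axes: x right, y down, z forward; pixel columns grow to the right and rows downward; lengths in mm; the calibration is good to about 2 mm. A picture is of the moment at which its call begins: read the wrist's pose just before it. calibration takes no time and is no camera call.
- r.sign_off(): hands the job in, once; it reports no verdict.
The state is a dict: "clock": time; "qpos": joint angles; "qvel": joint speeds; "joint_efforts": joint torques, N m; "eef_pos": TCP position; "tcp_rot": TCP orientation; "contact_force": force on the tool from outside, world axes, zero at the start; "wrist_torque": the same for the moment, N m; "opening": opening from 0.0 (shut) to 1.0 (fully open).
Only numpy, scipy, OpenCV 4.12 (cv2) and the standard library are available. Lean on these libraries where they do the work, as an engineer would, in place of code of your own. Each camera call takes 0.05 s, during which the arm holds its last target. There are 200 camera calls.

## Task

Lift the navy filter cartridge out of its carton lane and stand it upright on the black rubber mat, letting go of it. Then turn the spinner rack until its empty hook points at the yellow arrow on its foot, then take the cartridge again and hang it by the window of its white frame on that hook, so that it hangs free with the hook still at the arrow. Never tip the cartridge over, and leave the other goods and things on the bench where they are.

Things in the scene. Friction and masses are not known exactly. Their poses are not given: they have to be found in the camera images.
- cartridge: Filter cartridge, 140-180 g, 104 mm tall, z up. Navy body 36 (x) x 56 (y) x 46 mm; above it (46-104 mm) a white frame 12 mm thick (x), 52 wide (y), with a window 32 wide, 46-90 mm up, open through along x, under a top bar 90-104 mm up. Origin: centre of underside. Its carton lane has no room for fingers at its narrow y edges; held by the faces, fingers block the window; by the y edges, not.
- bow (a point): Middle of the underside of the cartridge's top bar: on the cartridge, 90 mm above its underside. This surface rests on the hook when hung. Axes as the cartridge.
- carton: Fixed cardboard carton 158 (x) x 206 (y) x 114 mm tall, open on top, walls 5 mm; two full-height dividers along x make three lanes 62 mm wide, 148 mm long, centred at y = -67, 0, +67 mm. Inner floor 5 mm above the bench. Origin: centre of underside. The cartridge stands near the middle of one lane, the faces of its frame towards the lane's ends (+-x).
- mat: Black rubber mat 130 x 130 x 4 mm, fixed on the bench. Origin: centre of the underside (its top is 4 mm higher).
- foot: Fixed black round foot of the spinner, 320 mm across and 12 mm thick, with the yellow arrow on its top. Origin: underside on the spinner's axis; its -x axis is the direction of the arrow, outwards and roughly to the robot.
- spinner (a joint): Angle of the spinner on its foot in rad, counter-clockwise seen from above, turns without end; 0 (or any whole turn) when the empty hook points exactly along the arrow. Friction about 0.12 N m: it stays where it is left.
- hub (a point): On the spinner's axis, centre of the red cross of four spokes on its top, 225 mm above the bench (highest part). Spokes: level round bars 12 mm thick reaching 71 mm from the axis, midway (45 degrees) between the hooks. Push a spoke sideways to turn the spinner. Axes turn with the spinner, empty hook along -x.
- hook_seat (a point): Where the bow should rest: on the top line of the empty hook's bar, 125 mm from the axis, 184 mm above the bench. Four hooks 90 degrees apart: level bars 8 mm thick from the post out to 150 mm, ending in an upturned tip. The other three carry grey, green and orange cartridges of the same shape, fixed on, 125 mm from the axis. Axes turn with the spinner: empty hook along -x, z up.
- hook_tip (a point): Top of the upturned tip of the empty hook, 150 mm from the axis, 198 mm above the bench (14 mm over the top of the bar); the tip's outer face is at 154 mm.
- mark (a point): Point on the yellow arrow on the foot, 150 mm from the axis, 14 mm above the bench; the hook tip is straight above it when the hook points at the arrow.
- lamp_box: Pale box 50 x 44 x 85 mm tall in another lane of the carton: leave it. Origin: centre of the underside.
- polish: White jar 42 mm across, 100 mm tall, in another lane of the carton: leave it. Origin: centre of the underside.
- turntable: Green glass oven turntable plate 200 mm across, 14 mm tall, lying beyond the mat: leave it. Origin: centre of the underside.
- driver: Screwdriver lying on the bench: leave it. Origin: on its underside.
- cleaner: Blue bottle 60 mm across, 170 mm tall: leave it. Origin: centre of the underside.
- mug: White mug 76 mm across, 90 mm tall: leave it. Origin: centre of the underside.
Not all that is in view belongs to the job. Leave any pink look-alike of the cartridge alone. There is more than one size of the mat; the job needs the smaller.

How it is judged:
By the outcome, as a careful person would: the job done as asked, in the order asked, and still so for the second after the job is handed in, with the robot touching nothing.
It also fails if it takes over 72 s, if anything falls off the work surface, if the arm or the gripper's body presses on something with over 40 N, if the wrist force passes 120 N, or if a joint passes its speed limit or range.

## Working session

There is one attempt and no reset: what is moved stays moved. The work goes in short steps, Python scripts to look and compute and a tool call to move; the robot and the scene stay as the last step left them, time stands still between calls to the robot, and variables do not carry over. Pictures are saved under pics/ and viewed, on a budget of 10 in all, crops included, one or two more only if the job needs it, and the job is handed in when it is done.

Besides the shell and the picture viewer there is one more tool, called after "Call:" as name(argument=value, ...), one argument or row to a line, values as JSON. servo_tool: Moves the arm, as the interface text tells. Its arguments: {"type":"object","properties":{"motion":{"type":"array","items":{"type":"array","items":{"type":"number"}}},"grip_force":{"type":"number"}},"required":["motion"]}

```bash
mkdir -p pics; ls
cat > h.py <<'E'
import numpy as np, cv2
from rig import r
from scipy.spatial.transform import Rotation as Ro
def save(n,f): 
    cv2.imwrite(f'pics/{f}.png',cv2.cvtColor(n,cv2.COLOR_RGB2BGR))
def cam(name,s=None):
    c=r.calibration(name)
    if 'mount' in c:
        s=s or r.sense(); T=np.eye(4); T[:3,:3]=Ro.from_euler('xyz',s['tcp_rot']).as_matrix(); T[:3,3]=s['eef_pos']
        M=np.linalg.inv(T@np.array(c['mount'])); return c,M[:3,:3],M[:3,3]
    return c,np.array(c['R']),np.array(c['t'])
def ray(C,uv):
    c,R,t=C; d=R.T@np.array([(uv[0]-c['cx'])/c['fx'],(uv[1]-c['cy'])/c['fy'],1]); return -R.T@t,d
def plane(C,uv,z):
    o,d=ray(C,uv); return o+d*(z-o[2])/d[2]
def proj(C,X):
    c,R,t=C; p=R@np.asarray(X,float)+t; return np.array([c['fx']*p[0]/p[2]+c['cx'],c['fy']*p[1]/p[2]+c['cy']])
def tri(A,B):
    (o,d),(p,e)=A,B; s=np.linalg.lstsq(np.c_[d,-e],p-o,rcond=None)[0]
    a,b=o+d*s[0],p+e*s[1]; return (a+b)/2,np.linalg.norm(a-b)
E
python3 - <<'E'
from h import *
s=r.sense();print(s)
for n in('scene','top'):
    im=r.grab_frame(n); np.save(n,im); save(im,n+'0'); c,R,t=cam(n); print(n,-R.T@t,R[2],c['fx'])
print(r.calibration('wrist'))
E
```

```text
pics
{'clock': 0.0, 'qpos': array([ 1.20659394e+00,  3.53657422e-01,  1.63420110e+00, -1.36364773e-05,
        1.15518104e+00, -2.39026676e-03]), 'qvel': array([-1.87868703e-04, -9.50951223e-05, -5.05314452e-04, -9.37345048e-04,
        1.55545233e-03, -1.71498965e-03]), 'joint_efforts': array([ 1.00584715e-03, -6.05252552e+01, -3.42067158e+01,  5.36277855e-05,
        9.16234130e-03, -1.26840430e-05]), 'eef_pos': array([221.03316403, 584.0206608 , 201.9272659 ]), 'tcp_rot': array([-1.57080534e+00,  1.44693278e-03,  1.20898971e+00]), 'contact_force': array([-0.36405785,  0.28602501,  0.11942365]), 'wrist_torque': array([-0.03420435, -0.03149694, -0.01179185]), 'opening': 1.0020666025533236}
scene [1127.04116375 -596.56654542  798.24470484] [-0.63350188  0.451215   -0.6285542 ] 347.65283797551194
top [ 133.85284957 -127.64412136 1743.45803079] [ 1.88818276e-01  2.08472036e-04 -9.82012024e-01] 470.018019789091
{'fx': 273.6664419236334, 'fy': 273.6664419236334, 'cx': 254.45968834593856, 'cy': 191.92143957875584, 'mount': array([[ 9.99999649e-01, -6.70080576e-04,  5.03186258e-04,
        -2.48059051e-01],
       [-6.74148266e-04, -2.86648684e-01,  9.58035530e-01,
        -1.70321731e+02],
       [-4.97723322e-04, -9.58035533e-01, -2.86649035e-01,
         7.28135052e+01],
       [ 0.00000000e+00,  0.00000000e+00,  0.00000000e+00,
         1.00000000e+00]])}
```

View pics/scene0.png

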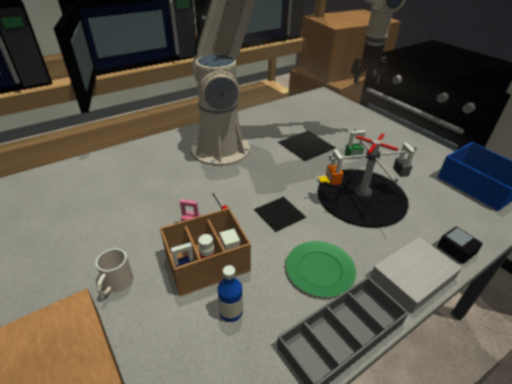

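View pics/top0.png

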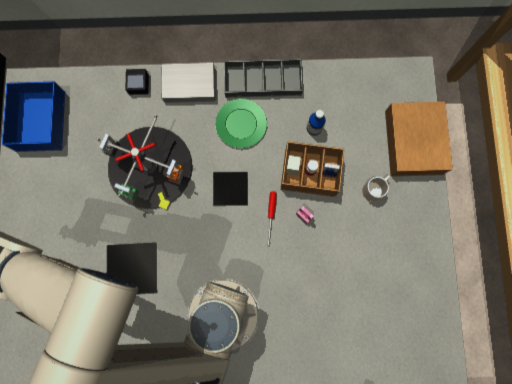

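Run:
```python
from h import *
top=np.load('top.npy'); C=cam('top')
print('tophat base',proj(C,[0,0,0]))
hsv=cv2.cvtColor(top,cv2.COLOR_RGB2HSV)
def blobs(m,z,name,amin=15,box=(90,90,400,250)):
    m=m.astype(np.uint8).copy(); k=np.zeros_like(m); x0,y0,x1,y1=box; k[y0:y1,x0:x1]=1; m*=k
    n,l,st,ce=cv2.connectedComponentsWithStats(m)
    for i in range(1,n):
        if st[i,4]>=amin:
            pts=np.argwhere(l==i)[:,::-1].astype(np.float32)
            print(name,st[i],plane(C,ce[i],z).round(1),'rect',[np.round(v,1) for v in cv2.minAreaRect(np.array([plane(C,p,z)[:2] for p in pts],np.float32))])
H,S,V=[hsv[...,i].astype(int) for i in range(3)]
blobs(((H<6)|(H>174))&(S>170)&(V>120),225,'red')
blobs((abs(H-28)<6)&(S>150)&(V>120),12,'yellow')
blobs((V<45),4,'black',60)
blobs((abs(H-115)<12)&(S>90)&(V<110),50,'navy',8)
blobs((abs(H-14)<8)&(S>100)&(V>60),114,'brown',60)
blobs((H>150)&(H<174)&(S>60),50,'pink',8)
# crops
a=cv2.resize(top[110:220,90:200],None,fx=5,fy=5,interpolation=2)
b=cv2.resize(top[130:220,260:350],(550,550),interpolation=2)
sc=np.load('scene.npy')
c=cv2.resize(sc[120:230,310:420],(400,400),interpolation=2); d=cv2.resize(sc[195:305,150:260],(400,400),interpolation=2)
save(np.vstack([np.hstack([cv2.resize(a,(300,300)),cv2.resize(b,(300,300))]),np.hstack([cv2.resize(c,(300,300)),cv2.resize(d,(300,300))])]),'crops')
```

```text
tophat base [222.65537937 314.50197102]
red [127 134   8  14  43] [591.5 285.5 225. ] rect [array([591.6, 285.5]), array([49.1,  9.3]), np.float64(22.0)]
red [139 143  16   8  50] [567.9 231.1 225. ] rect [array([568., 231.]), array([10.6, 53.5]), np.float64(22.6)]
red [115 153  16   8  48] [536.4 309.6 225. ] rect [array([536.4, 309.4]), array([10.4, 53.1]), np.float64(21.2)]
red [135 155   8  16  50] [513.6 254.5 225. ] rect [array([513.2, 254.2]), array([54.6,  9.8]), np.float64(21.9)]
red [268 192   8  26 147] [ 361.  -181.3  225. ] rect [array([ 360.5, -180.9]), array([18.9, 84.1]), np.float64(82.3)]
yellow [158 192  12  17 106] [416.5 216.1  12. ] rect [array([416.8, 220.6]), array([62.6, 38.1]), np.float64(37.2)]
black [126  90  23   5 101] [854.4 320.8   4. ] rect [array([853.8, 323.4]), array([86.9, 16.6]), np.float64(88.3)]
black [226  91  76   6 304] [ 833.3 -173.9    4. ] rect [array([ 833.2, -172.8]), array([294.1,  17.1]), np.float64(90.0)]
black [115 139  15   9  64] [647.2 373.4   4. ] rect [array([650.5, 373.6]), array([56.9, 29.5]), np.float64(74.0)]
black [164 140 
[... 721 characters left out ...]
 [ 692.6 -370.5   50. ] rect [array([ 696.8, -367.3]), array([56.5, 51.2]), np.float64(86.8)]
navy [324 168  12   8  57] [ 502.4 -404.9   50. ] rect [array([ 503.1, -406. ]), array([41.7, 22.1]), np.float64(73.9)]
brown [386 103  14  69 627] [ 613.6 -636.3  114. ] rect [array([ 611.8, -628.1]), array([ 47.1, 255.6]), np.float64(85.1)]
brown [ 282  142   62   50 1604] [ 497.6 -336.5  114. ] rect [array([ 509.8, -335.8]), array([207.7, 160.3]), np.float64(80.6)]
brown [166 170  13  13  85] [488.2 158.7 114. ] rect [array([491.4, 161. ]), array([43.5, 36.5]), np.float64(66.4)]
pink [297 207  16  16 121] [ 347.9 -304.5   50. ] rect [array([ 348.9, -306.5]), array([53.4, 36.4]), np.float64(42.7)]
```

View pics/crops.png

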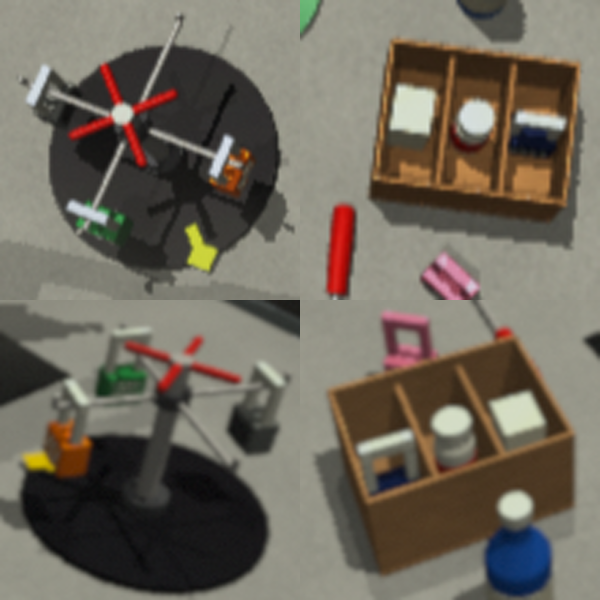

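```bash
cat >> h.py <<'E'
def go(p,yaw,s=None):
    "row numbers to reach TCP p (mm), tool down, yaw (deg)"
    s=s or r.sense(); R0=Ro.from_euler('xyz',s['tcp_rot']); R1=Ro.from_euler('xyz',[-np.pi/2,0,np.radians(yaw)])
    print('row',(R0.inv().apply(np.array(p)-s['eef_pos'])/1000).round(4).tolist(),(np.degrees((R0.inv()*R1).as_rotvec())/10).round(3).tolist())
E
python3 - <<'E'
from h import *
go([221,584,350],69.3)
go([505,-370,280],-9.6)
E
```

```text
row [-0.0003, -0.148, 0.0] [0.0, -0.003, -0.007]
row [-0.7919, -0.077, -0.6033] [0.005, 7.887, -0.006]
```

Call:
servo_tool(
  motion=[
    [1,0,-0.06,0,0,0,0],
    [1,0,-0.12,0,0,0,0],
    [1,-0.792,-0.1,-0.603,0,7.9,0],
    [1,-0.792,-0.1,-0.603,0,7.9,0],
    [1,-0.792,-0.1,-0.603,0,7.9,0],
    [1,-0.792,-0.1,-0.603,0,7.9,0],
    [1,-0.792,-0.1,-0.603,0,7.9,0],
    [1,-0.792,-0.1,-0.603,0,7.9,0],
    [1,-0.792,-0.1,-0.603,0,7.9,0],
    [1,-0.792,-0.1,-0.603,0,7.9,0],
    [1,-0.792,-0.1,-0.603,0,7.9,0],
    [1,-0.792,-0.1,-0.603,0,7.9,0],
  ],
)

```text
clock: 1.6
eef_pos: [399.3, -16.5, 310.2]
tcp_rot: [-1.571, -0.001, -0.17]
contact_force: [1.0, 1.2, -0.9]
opening: 1.003
```

Call:
servo_tool(
  motion=[
    [1,0.164,0.03,-0.33,0,0,0],
    [1,0.164,0.03,-0.33,0,0,0],
    [1,0.164,0.03,-0.33,0,0,0],
    [1,0.164,0.03,-0.33,0,0,0],
    [1,0.164,0.03,-0.33,0,0,0],
    [1,0.164,0.03,-0.33,0,0,0],
    [1,0.164,0.03,-0.33,0,0,0],
    [1,0.164,0.03,-0.33,0,0,0],
  ],
)

```text
clock: 2.6
eef_pos: [504.6, -366.9, 279.4]
tcp_rot: [-1.57, 0.001, -0.17]
contact_force: [0.1, 0.4, -0.3]
opening: 0.995
```

Run:
```python
from h import *
s=r.sense(); im=r.grab_frame('wrist'); np.save('w1',im); np.save('w1s',s,allow_pickle=True)
print(s['eef_pos'],s['tcp_rot'],s['clock']); save(im,'w1')
C=cam('wrist',s); print(proj(C,[505,-336,114]))
sc=r.grab_frame('scene'); tp=r.grab_frame('top'); np.save('scene',sc); np.save('top',tp)
```

```text
[ 504.63081456 -366.91519092  279.43181188] [-1.56974672e+00  1.43112204e-03 -1.70314815e-01] 2.6
[250.57138738 146.43618694]
```

View pics/w1.png

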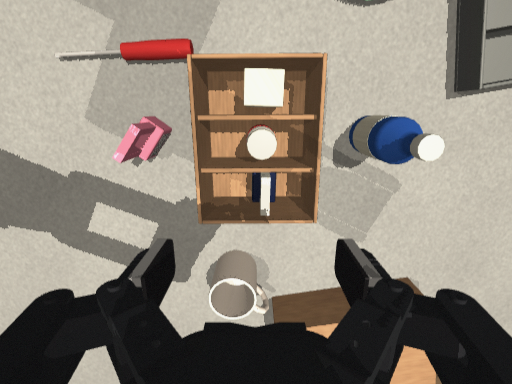

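Run:
```python
from h import *
im=np.load('w1.npy'); s=np.load('w1s.npy',allow_pickle=True).item(); C=cam('wrist',s)
hsv=cv2.cvtColor(im,cv2.COLOR_RGB2HSV).astype(int); H,S,V=[hsv[...,i] for i in range(3)]
def rect(m,box,z):
    x0,y0,x1,y1=box; k=np.zeros(m.shape,np.uint8); k[y0:y1,x0:x1]=m[y0:y1,x0:x1]
    n,l,st,ce=cv2.connectedComponentsWithStats(k); i=1+st[1:,4].argmax()
    P=np.array([plane(C,p[::-1],z)[:2] for p in np.argwhere(l==i)],np.float32)
    print(st[i],P.mean(0),cv2.minAreaRect(P))
rect((S<60)&(V>150),(245,168,285,220),109)
rect((abs(H-14)<9)&(S>80),(180,45,335,230),114)
for p in [(187,54),(327,54),(316,221),(199,222)]: print(plane(C,p,114))
for row in (178,186,194,202,210): print(row,im[row,250:282].sum(1).tolist())
```

```text
[261 177  10  39 324] [ 513.06885 -400.22882] ((512.6776123046875, -403.7570495605469), (52.0599365234375, 11.618326187133789), 80.60387420654297)
[  186    53   141   171 18662] [ 512.81824 -328.55457] ((512.8936767578125, -335.51666259765625), (204.46591186523438, 157.05491638183594), 80.78372955322266)
[ 453.02880747 -223.18563552  114.        ]
[ 606.61438752 -249.72741908  114.        ]
[ 573.1748186  -447.16208221  114.        ]
[ 420.39005057 -422.36934717  114.        ]
178 [238, 244, 88, 69, 87, 89, 92, 92, 92, 90, 206, 651, 712, 715, 724, 711, 716, 690, 700, 714, 623, 169, 166, 163, 164, 138, 354, 462, 469, 461, 451, 456]
186 [241, 235, 89, 71, 87, 82, 85, 83, 85, 82, 162, 632, 709, 710, 708, 707, 708, 707, 710, 704, 449, 160, 149, 149, 152, 193, 447, 451, 463, 459, 447, 446]
194 [306, 284, 79, 75, 89, 89, 83, 73, 81, 75, 213, 708, 706, 705, 707, 706, 709, 708, 707, 701, 290, 143, 142, 148, 146, 259, 463, 465, 473, 467, 468, 467]
202 [176, 173, 163, 151, 148, 151, 149, 150, 142, 192, 406, 706, 706, 708, 705, 707, 705, 708, 706, 654, 185, 190, 190, 182, 200, 223, 219, 225, 227, 221, 225, 217]
210 [173, 178, 179, 176, 178, 183, 179, 179, 177, 182, 307, 385, 385, 389, 385, 396, 581, 414, 716, 587, 222, 225, 226, 218, 224, 220, 228, 224, 222, 223, 227, 227]
```

Run:
```python
from h import *
go([512.7,-403.8,280],-9.4); go([512.7,-403.8,81],-9.4)
```

```text
row [0.0139, 0.0005, -0.0358] [-0.001, -0.027, 0.001]
row [0.0139, 0.1995, -0.0358] [-0.001, -0.027, 0.001]
```

Call:
servo_tool(
  motion=[
    [0,0.014,0,-0.036,0,0,0],
    [0,0.014,0,-0.036,0,0,0],
    [0,0.014,0.06,-0.036,0,0,0],
    [0,0.014,0.11,-0.036,0,0,0],
    [0,0.014,0.15,-0.036,0,0,0],
    [0,0.014,0.18,-0.036,0,0,0],
    [0,0.014,0.198,-0.036,0,0,0],
    [0,0.014,0.198,-0.036,0,0,0],
    [-1,0.014,0.198,-0.036,0,0,0],
    [-1,0.014,0.198,-0.036,0,0,0],
    [-1,0.014,0.198,-0.036,0,0,0],
    [-1,0.014,0.198,-0.036,0,0,0],
  ],
  grip_force=45,
)

```text
clock: 4.25
eef_pos: [513.0, -405.4, 82.6]
tcp_rot: [-1.571, -0.001, -0.17]
contact_force: [0.1, 0.3, -0.4]
opening: -0.0
```

Call:
servo_tool(
  motion=[
    [-1,0,0,0,0,0,0],
    [-1,0,0,0,0,0,0],
    [-1,0,-0.01,0,0,0,0],
    [-1,0,-0.03,0,0,0,0],
    [-1,0,-0.06,0,0,0,0],
    [-1,0,-0.1,0,0,0,0],
    [-1,0,-0.14,0,0,0,0],
    [-1,0,-0.17,0,0,0,0],
    [-1,0,-0.17,0,0,0,0],
    [-1,0,-0.17,0,0,0,0],
  ],
)

```text
clock: 5.5
eef_pos: [512.6, -405.0, 252.5]
tcp_rot: [-1.571, -0.0, -0.17]
contact_force: [-0.1, 0.2, -1.0]
opening: -0.005
```

Run:
```python
from h import *
s=r.sense(); print(s)
C=cam('top'); m=np.load('top.npy')
g=(cv2.cvtColor(m,cv2.COLOR_RGB2HSV)[...,2]<50).astype(np.uint8); k=np.zeros_like(g); k[160:220,205:255]=g[160:220,205:255]
n,l,st,ce=cv2.connectedComponentsWithStats(k); i=1+st[1:,4].argmax(); print(st[i],plane(C,ce[i],4))
w=r.grab_frame('wrist'); save(w,'w2')
go([459,-34,253],-9.4,s)
```

```text
{'clock': 5.5, 'qpos': array([-6.70983774e-01,  3.57065020e-01,  1.51490551e+00, -9.04914003e-06,
        1.26940359e+00, -5.01176432e-01]), 'qvel': array([-0.0002424 ,  0.01818108,  0.01502041, -0.00042571, -0.00457053,
        0.00040065]), 'joint_efforts': array([ 2.47056902e-03, -6.47685957e+01, -3.75686681e+01, -2.42258625e-05,
       -1.19723460e-03,  1.17779970e-05]), 'eef_pos': array([ 512.63662066, -405.04890836,  252.47120284]), 'tcp_rot': array([-1.57090890e+00, -1.87504205e-04, -1.69804646e-01]), 'contact_force': array([-0.13168652,  0.2076612 , -0.9642468 ]), 'wrist_torque': array([-0.02233335, -0.01034679, -0.03723531]), 'opening': -0.004887168495220292}
[ 214  172   34   33 1093] [458.85107081 -36.54870238   4.        ]
row [-0.1156, -0.0006, 0.3566] [0.001, -0.033, 0.001]
```

View pics/w2.png

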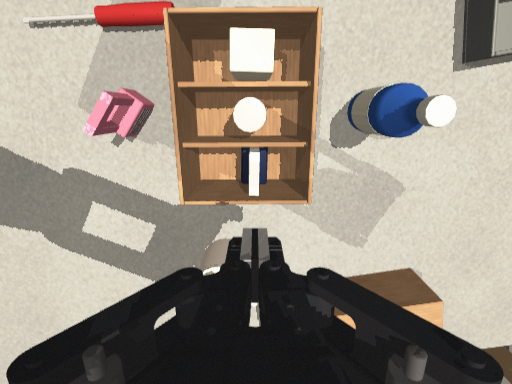

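```bash
cat > bar.py <<'E'
from h import *
def bar(im,s,box,z):
    C=cam('wrist',s); hsv=cv2.cvtColor(im,cv2.COLOR_RGB2HSV).astype(int); m=(hsv[...,1]<60)&(hsv[...,2]>150)
    x0,y0,x1,y1=box; k=np.zeros(m.shape,np.uint8); k[y0:y1,x0:x1]=m[y0:y1,x0:x1]
    n,l,st,ce=cv2.connectedComponentsWithStats(k); i=1+st[1:,4].argmax()
    for Z in np.atleast_1d(z):
        P=np.array([plane(C,p[::-1],Z)[:2] for p in np.argwhere(l==i)],np.float32)
        print(Z,st[i],P.mean(0),cv2.minAreaRect(P))
E
python3 - <<'E'
from bar import *
im=cv2.imread('pics/w2.png')[...,::-1].copy(); s=r.sense(); C=cam('wrist',s)
bar(im,s,(240,148,268,200),[109])
print(proj(C,[512.7,-403.8,109]))
for p in [(165,9),(322,8),(310,204),(183,204)]: print(plane(C,p,114))
E
```

```text
109 [249 151  11  45 461] [ 511.90573 -402.45428] ((512.1093139648438, -403.0215759277344), (52.662540435791016, 11.670795440673828), 79.91547393798828)
[254.5964088  174.09750754]
[ 454.42441071 -224.63997866  114.        ]
[ 606.04675672 -249.90951636  114.        ]
[ 571.70886331 -449.72951203  114.        ]
[ 422.70326083 -424.16970988  114.        ]
```

Call:
servo_tool(
  motion=[
    [0,0,0,0,0,0,0],
    [0,0,0,0,0,0,0],
    [0,0,0,0,0,0,0],
    [0,0,0,0,0,0,0],
  ],
)

```text
clock: 6.05
eef_pos: [512.8, -405.2, 251.9]
tcp_rot: [-1.571, 0.0, -0.17]
contact_force: [0.2, 0.5, 0.2]
opening: 0.498
```

Run:
```python
from bar import *
s=r.sense(); print(s['opening'],s['eef_pos']); im=r.grab_frame('wrist'); go([512.3,-403.4,82],-9.5,s); save(im,'w3')
g=im.sum(2)
for v in (235,250): print(v,[ (u,int(g[v,u])) for u in range(190,320,6)])
```

```text
0.4980975734389858 [ 512.81966543 -405.20735769  251.93608027]
row [-0.0008, 0.1699, 0.0017] [-0.001, -0.023, -0.002]
235 [(190, 368), (196, 376), (202, 309), (208, 311), (214, 65), (220, 624), (226, 621), (232, 624), (238, 628), (244, 626), (250, 628), (256, 630), (262, 632), (268, 638), (274, 631), (280, 615), (286, 620), (292, 559), (298, 86), (304, 309), (310, 639), (316, 646)]
250 [(190, 64), (196, 237), (202, 233), (208, 59), (214, 50), (220, 432), (226, 442), (232, 449), (238, 450), (244, 439), (250, 540), (256, 582), (262, 619), (268, 653), (274, 651), (280, 641), (286, 640), (292, 190), (298, 42), (304, 192), (310, 309), (316, 83)]
```

Call:
servo_tool(
  motion=[
    [0,-0.001,0.06,0.002,0,0,0],
    [0,-0.001,0.11,0.002,0,0,0],
    [0,-0.001,0.15,0.002,0,0,0],
    [0,-0.001,0.17,0.002,0,0,0],
    [0,-0.001,0.17,0.002,0,0,0],
    [0,-0.001,0.17,0.002,0,0,0],
  ],
)

```text
clock: 6.85
eef_pos: [513.3, -403.9, 83.9]
tcp_rot: [-1.572, -0.002, -0.17]
contact_force: [-1.0, 0.5, -0.0]
opening: 0.494
```

Run:
```python
from bar import *
s=r.sense(); print(s['opening'],s['eef_pos']); im=r.grab_frame('wrist'); save(im[150:350,130:380],'w4a')
sc=r.grab_frame('scene')
save(np.vstack([cv2.resize(im[130:300,130:380],(550,374)),cv2.resize(sc[195:285,150:260],(275,225),interpolation=2).repeat(1,0) if 0 else cv2.copyMakeBorder(cv2.resize(sc[195:285,150:260],(275,220),interpolation=2),0,0,0,275,0)]),'w4')
```

```text
0.49440160545828993 [ 513.25218188 -403.94404218   83.86588645]
```

View pics/w4.png

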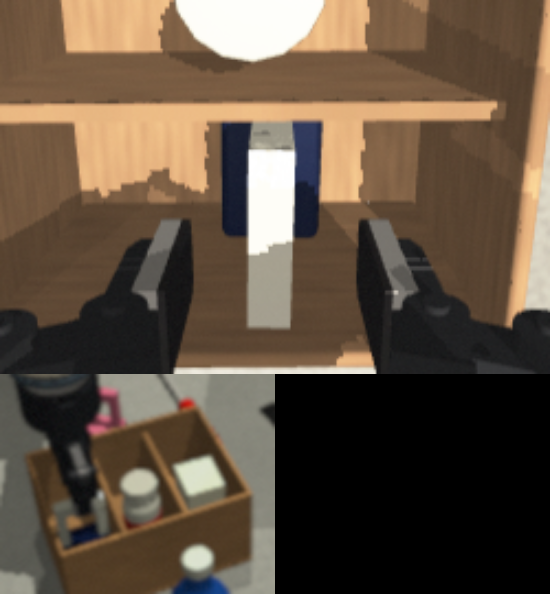

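Call:
servo_tool(
  motion=[
    [-1,0,0,0,0,0,0],
    [-1,0,0,0,0,0,0],
    [-1,0,0,0,0,0,0],
    [-1,0,0,0,0,0,0],
  ],
  grip_force=45,
)

```text
clock: 7.45
eef_pos: [512.2, -403.1, 82.2]
tcp_rot: [-1.571, -0.0, -0.17]
contact_force: [-0.1, -0.1, -0.3]
opening: 0.003
```

Run:
```python
from bar import *
s=r.sense(); print(s['opening'],s['eef_pos'],s['contact_force'],s['wrist_torque']); im=r.grab_frame('wrist')
save(cv2.resize(im[130:300,130:380],(550,374)),'w5')
```

```text
0.0031057916502969666 [ 512.20759198 -403.08194334   82.15719312] [-0.08286729 -0.09009352 -0.30834211] [-0.00372806  0.02944046  0.0304484 ]
```

View pics/w5.png

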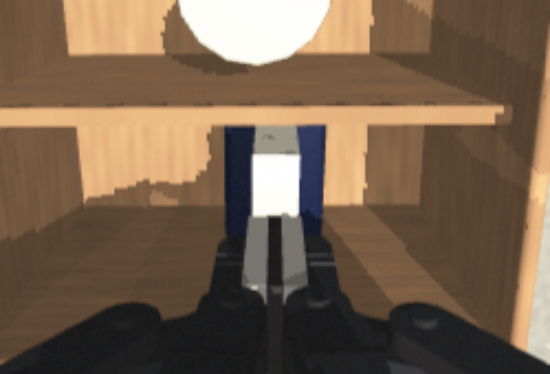

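Call:
servo_tool(
  motion=[
    [0,0,0,0,0,0,0],
    [0,0,0,0,0,0,0],
    [0,0,0,0,0,0,0],
    [0,0,0.01,0,0,0,0],
    [0,0,0.02,0,0,0,0],
    [0,0,0.03,0,0,0,0],
    [0,0,0.03,0,0,0,0],
    [0,0,0.03,0,0,0,0],
    [-1,0,0.03,0,0,0,0],
    [-1,0,0.03,0,0,0,0],
    [-1,0,0.03,0,0,0,0],
    [-1,0,0.03,0,0,0,0],
  ],
  grip_force=45,
)

```text
clock: 9.0
eef_pos: [512.5, -403.3, 52.6]
tcp_rot: [-1.571, -0.001, -0.17]
contact_force: [-0.6, 0.0, 4.1]
opening: 0.133
```

Call:
servo_tool(
  motion=[
    [-1,0,0,0,0,0,0],
    [-1,0,-0.005,0,0,0,0],
    [-1,0,-0.02,0,0,0,0],
    [-1,0,-0.05,0,0,0,0],
    [-1,0,-0.09,0,0,0,0],
    [-1,0,-0.13,0,0,0,0],
    [-1,0,-0.15,0,0,0,0],
    [-1,0,-0.15,0,0,0,0],
    [-1,0,-0.15,0,0,0,0],
  ],
)

```text
clock: 10.12
eef_pos: [511.4, -402.5, 200.5]
tcp_rot: [-1.57, 0.002, -0.17]
contact_force: [1.2, -0.3, -1.5]
opening: 0.13
```

Run:
```python
from h import *
s=r.sense(); print(s['opening'],s['eef_pos'],s['contact_force'],s['wrist_torque'])
sc=r.grab_frame('scene'); w=r.grab_frame('wrist')
save(np.hstack([cv2.resize(sc[100:270,100:270],(390,390),interpolation=2),cv2.resize(w[130:300,160:345],(400,390))]),'w6')
go([459,-35,203],-9.4,s)
```

```text
0.13040313020315047 [ 511.42095037 -402.4803024   200.48750894] [ 1.20380225 -0.26774662 -1.46489093] [ 0.01685227 -0.01413948  0.01894911]
row [-0.1138, -0.0019, 0.3533] [-0.007, -0.033, -0.012]
```

View pics/w6.png

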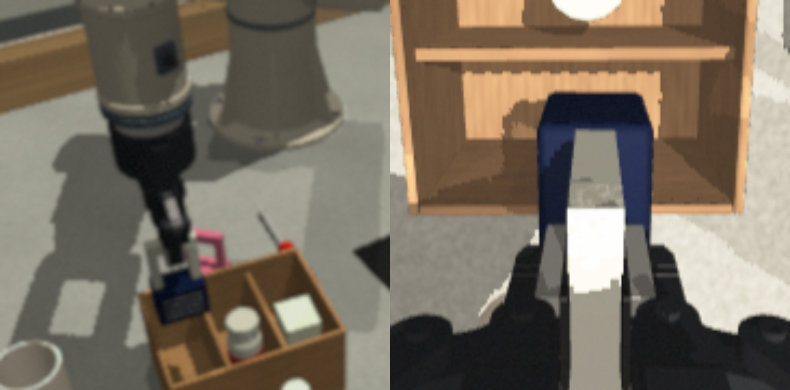

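Call:
servo_tool(
  motion=[
    [-1,-0.015,0,0.045,0,0,0],
    [-1,-0.03,0,0.095,0,0,0],
    [-1,-0.05,0,0.15,0,0,0],
    [-1,-0.065,0,0.205,0,0,0],
    [-1,-0.085,0,0.26,0,0,0],
    [-1,-0.1,0,0.31,0,0,0],
    [-1,-0.11,0,0.34,0,0,0],
    [-1,-0.114,0,0.353,0,0,0],
    [-1,-0.114,0.04,0.353,0,0,0],
    [-1,-0.114,0.09,0.353,0,0,0],
    [-1,-0.114,0.12,0.353,0,0,0],
    [-1,-0.114,0.12,0.353,0,0,0],
  ],
)

```text
clock: 11.72
eef_pos: [457.5, -36.3, 79.9]
tcp_rot: [-1.571, 0.005, -0.17]
contact_force: [0.2, -0.1, -2.4]
opening: 0.132
```

Call:
servo_tool(
  motion=[
    [-1,0,0.01,0,0,0,0],
    [-1,0,0.018,0,0,0,0],
    [-1,0,0.025,0,0,0,0],
    [-1,0,0.028,0,0,0,0],
    [-1,0,0.028,0,0,0,0],
    [-1,0,0.028,0,0,0,0],
  ],
)

```text
clock: 12.48
eef_pos: [459.7, -35.9, 54.4]
tcp_rot: [-1.571, -0.0, -0.17]
contact_force: [-0.4, 0.2, -1.2]
opening: 0.133
```

Run:
```python
from h import *
s=r.sense(); print(s['opening'],s['eef_pos'],s['contact_force'],s['wrist_torque'])
```

```text
0.13324136578710985 [459.70732127 -35.92105282  54.35447132] [-0.43751952  0.20002021 -1.20215224] [0.00336644 0.02897115 0.02711455]
```

Still in the air (about 2–3 mm); set down, release, rise.

Call:
servo_tool(
  motion=[
    [-1,0,0.0015,0,0,0,0],
    [-1,0,0.003,0,0,0,0],
    [-1,0,0.003,0,0,0,0],
    [-1,0,0.003,0,0,0,0],
  ],
)

```text
clock: 12.98
eef_pos: [459.8, -36.1, 51.6]
tcp_rot: [-1.571, -0.001, -0.17]
contact_force: [-1.7, -1.6, 5.9]
opening: 0.13
```

Call:
servo_tool(
  motion=[
    [0,0,0,0,0,0,0],
    [0,0,0,0,0,0,0],
    [0,0,0,0,0,0,0],
    [0,0,0,0,0,0,0],
    [0,0,-0.05,0,0,0,0],
    [0,0,-0.1,0,0,0,0],
    [0,0,-0.15,0,0,0,0],
    [0,0,-0.2,0,0,0,0],
    [0,0,-0.2,0,0,0,0],
    [0,0,-0.2,0,0,0,0],
  ],
)

```text
clock: 14.22
eef_pos: [459.0, -35.9, 250.5]
tcp_rot: [-1.571, 0.001, -0.17]
contact_force: [-0.9, -0.2, -0.5]
opening: 0.498
```

Run:
```python
from bar import *
s=r.sense(); print(s['opening'],s['eef_pos']); im=r.grab_frame('wrist'); C=cam('wrist',s); print(proj(C,[459.5,-36,108])); save(im,'w7')
bar(im,s,(220,100,290,225),[108])
hsv=cv2.cvtColor(im,cv2.COLOR_RGB2HSV).astype(int)
m=(hsv[...,2]<45).astype(np.uint8); m[210:]=0
n,l,st,ce=cv2.connectedComponentsWithStats(m)
for i in range(1,n):
    if st[i,4]>500: P=np.array([plane(C,p[::-1],4)[:2] for p in np.argwhere(l==i)],np.float32);print('mat',st[i],cv2.minAreaRect(P))
go([538,262,330],10,s)
```

```text
0.4983318167105969 [459.0086338  -35.85380899 250.48931652]
[254.88345753 175.04075908]
108 [ 224  153   66   72 1746] [464.06125 -70.94334] ((458.4101257324219, -54.16826629638672), (87.88114929199219, 80.35960388183594), 80.26689910888672)
mat [ 195    0  152   46 1262] ((508.56561279296875, 139.71095275878906), (44.88289260864258, 203.06887817382812), 67.67870330810547)
mat [ 207  109   94   94 4957] ((460.3329162597656, -33.30689239501953), (126.63688659667969, 127.38294982910156), 88.9739761352539)
row [0.0275, -0.0795, 0.3069] [-0.0, -1.973, -0.003]
```

Run:
```python
from bar import *
import sys
im=cv2.imread('pics/w7.png')[...,::-1].copy(); s=r.sense()
bar(im,s,(235,130,275,198),[108])
go([542,211,330],-9.7,s)
```

```text
108 [251 153  10  45 449] [459.59662 -36.17596] ((459.5536193847656, -36.52044677734375), (52.743038177490234, 10.775168418884277), 80.28470611572266)
row [0.0403, -0.0803, 0.2574] [0.001, -0.003, -0.011]
```

Cartridge stands at (459.6,-36.3), yaw −9.7°, on the mat. Now over the spinner.

Call:
servo_tool(
  motion=[
    [1,0,-0.06,0,0,0,0],
    [1,0.04,-0.08,0.06,0,0,0],
    [1,0.04,-0.08,0.12,0,0,0],
    [1,0.04,-0.08,0.18,0,0,0],
    [1,0.04,-0.08,0.23,0,0,0],
    [1,0.04,-0.08,0.257,0,0,0],
    [1,0.04,-0.08,0.257,0,0,0],
    [1,0.04,-0.08,0.257,0,0,0],
  ],
)

```text
clock: 15.28
eef_pos: [541.8, 209.8, 329.7]
tcp_rot: [-1.573, 0.002, -0.17]
contact_force: [0.5, -0.2, -0.6]
opening: 1.003
```

Run:
```python
from h import *
s=r.sense(); print(s['opening'],s['eef_pos'],s['tcp_rot']); im=r.grab_frame('wrist'); save(im,'w8'); np.save('w8s',s,allow_pickle=True)
```

```text
1.0030765026378192 [541.76669647 209.81453549 329.71471301] [-1.57252047  0.00205561 -0.16970289]
```

View pics/w8.png

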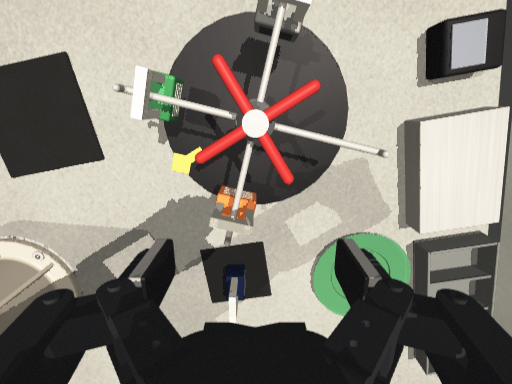

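```bash
cat > spin.py <<'E'
from h import *
def spin(im,s):
    C=cam('wrist',s); hsv=cv2.cvtColor(im,cv2.COLOR_RGB2HSV).astype(int); H,S,V=[hsv[...,i] for i in range(3)]
    red=((H<6)|(H>174))&(S>170)&(V>100); red[235:]=0
    P=np.array([plane(C,p[::-1],222)[:2] for p in np.argwhere(red)])
    a,b=P.min(0),P.max(0); c=P.mean(0)
    for _ in range(30):  # centre: mean of opposite extents along the spoke directions
        d=P-c; th=np.angle(np.mean(np.exp(4j*np.arctan2(d[:,1],d[:,0]))*np.hypot(*d.T)))/4
        R=np.array([[np.cos(th),np.sin(th)],[-np.sin(th),np.cos(th)]]); q=d@R.T
        A=q[np.abs(q[:,1])<10]; B=q[np.abs(q[:,0])<10]
        sh=np.array([A[:,0].max()+A[:,0].min(),B[:,1].max()+B[:,1].min()])/2; sh2=np.array([np.median(B[:,0]),np.median(A[:,1])])
        c=c+R.T@sh2*.5
    print('hub',c.round(1),'spoke',np.degrees(th).round(2),'ends',A[:,0].min(),A[:,0].max(),B[:,1].min(),B[:,1].max(),'clk',s['clock'])
    y=(abs(H-29)<7)&(S>120)&(V>120); y[235:]=0
    n,l,st,ce=cv2.connectedComponentsWithStats(y.astype(np.uint8))
    if n>1:
        i=1+st[1:,4].argmax(); Y=np.array([plane(C,p[::-1],13)[:2] for p in np.argwhere(l==i)]); m=Y.mean(0)
        w,v=np.linalg.eigh(np.cov((Y-m).T)); print('arrow',st[i],m.round(1),'axis',np.degrees(np.arctan2(*v[::-1,1])).round(1),'sd',w**.5,'dir from hub',np.degrees(np.arctan2(*(m-c)[::-1])).round(2),np.hypot(*(m-c)))
    return C,c,th
E
python3 - <<'E'
from spin import *
im=cv2.imread('pics/w8.png')[...,::-1].copy(); s=np.load('w8s.npy',allow_pickle=True).item()
C,c,th=spin(im,s)
for z in (198,190): t=plane(C,(384,154),z)[:2]; print('tip',t,np.degrees(np.arctan2(*(t-c)[::-1])),np.hypot(*(t-c)))
V=im.max(2); e=[]
for a in np.radians(np.arange(0,360,4)):   # foot rim by rays from its predicted centre
    for rr in range(190,130,-1):
        u,v=proj(C,[c[0]+rr*np.cos(a),c[1]+rr*np.sin(a),12]).round().astype(int)
        if not(0<=u<512 and 0<=v<230): break
        if V[v,u]<75:
            if 150<rr<172: e.append(plane(C,(u,v),12)[:2])
            break
e=np.array(e,np.float32); (p,q),ra=cv2.fitEllipse(e)[:2]; print(len(e),'foot ellipse',p,q,ra)
from scipy.optimize import least_squares
f=least_squares(lambda k:np.hypot(*(e-k[:2]).T)-k[2],[*c,160],loss='soft_l1'); print('circle',f.x)
E
```

```text
hub [551.9 268.5] spoke 21.75 ends -70.62185990104584 72.01332654486329 -70.81042501336401 71.71580746021519 clk 15.275
arrow [172 146  30  28 401] [414.3 216.7] axis -151.4 sd [ 8.54898139 14.99998741] dir from hub -159.34 147.03039574379474
tip [687.0608251  211.36371832] -22.933333579912578 146.74694431266792
tip [690.56860717 209.49843096] -23.06678316336899 150.70470361009023
45 foot ellipse 552.2425537109375 269.7088928222656 (312.7205810546875, 313.2439880371094)
circle [552.22363989 269.83819441 156.544861  ]
```

Run:
```python
from h import *
go([420,140,330],-9.7)
```

```text
row [-0.1084, 0.0005, -0.0892] [0.007, -0.007, -0.008]
```

Call:
servo_tool(
  motion=[
    [1,-0.04,0,-0.03,0,0,0],
    [1,-0.08,0,-0.07,0,0,0],
    [1,-0.108,0,-0.089,0,0,0],
    [1,-0.108,0,-0.089,0,0,0],
    [1,-0.108,0,-0.089,0,0,0],
  ],
)

```text
clock: 15.95
eef_pos: [421.5, 140.8, 331.5]
tcp_rot: [-1.57, -0.001, -0.171]
contact_force: [-0.5, -0.0, -0.4]
opening: 0.999
```

Run:
```python
from spin import *
s=r.sense(); im=r.grab_frame('wrist'); np.save('w9',im); print(s['eef_pos'])
spin(im,s)
C=cam('wrist',s); y=proj(C,[415,216,13]).astype(int); print(y)
hsv=cv2.cvtColor(im,cv2.COLOR_RGB2HSV).astype(int); H,S,V=[hsv[...,i] for i in range(3)]
m=((abs(H-29)<7)&(S>120)&(V>120)).astype(np.uint8); cs,_=cv2.findContours(m,0,2); k=max(cs,key=cv2.contourArea)
ap=cv2.approxPolyDP(k,2,True)[:,0]; h=np.array([552.2,269.2])
for p in ap:
    w=plane(C,p,13)[:2]-h; print(p,w.round(1),'r',np.hypot(*w).round(1),'ang',np.degrees(np.arctan2(w[1],w[0])).round(2)%360)
go([552,269,330],66.6,s); go([552,269,160],66.6,s)
```

```text
[421.4852716  140.75602695 331.46546617]
hub [569.8 242.4] spoke -8.65 ends -82.36256649906356 7.422523649049352 -36.00260272520581 40.73460144677846 clk 15.95
arrow [249 105  12   8  12] [434.9 215.6] axis -158.5 sd [0.41592208 7.20366652] dir from hub -168.76 137.56513708214501
[242 110]
[245 123] [-137.7  -74.9] r 156.7 ang 208.54
row [0.1068, 0.0017, 0.1486] [0.002, -7.64, 0.008]
row [0.1066, 0.1717, 0.1485] [0.002, -7.64, 0.008]
```

Run:
```python
from spin import *
s=r.sense(); im=np.load('w9.npy'); C=cam('wrist',s)
hsv=cv2.cvtColor(im,cv2.COLOR_RGB2HSV).astype(int); H,S,V=[hsv[...,i] for i in range(3)]
print(hsv[95:130:6,220:270:6].tolist()[2])
m=((abs(H-28)<8)&(S>120)&(V>50)).astype(np.uint8); m[240:]=0; cs,_=cv2.findContours(m,0,2); k=max(cs,key=cv2.contourArea)
ap=cv2.approxPolyDP(k,1.5,True)[:,0]; h=np.array([552.2,269.2])
P=np.array([plane(C,p[::-1],13)[:2]-h for p in np.argwhere(m)]); print(len(P),np.degrees(np.arctan2(*P.mean(0)[::-1])))
for p in ap:
    w=plane(C,p,13)[:2]-h; print(p,w.round(1),'r',np.hypot(*w).round(1),'ang',np.degrees(np.arctan2(w[1],w[0])).round(2)%360)
save(cv2.resize(im[60:180,170:330],(800,600),interpolation=2),'w9c')
```

```text
[[20, 26, 213], [23, 25, 225], [30, 111, 253], [30, 109, 253], [30, 110, 253], [30, 109, 253], [30, 127, 230], [10, 20, 78], [0, 7, 39]]
33 -157.23476381925084
[245 123] [-137.7  -74.7] r 156.6 ang 208.48
```

View pics/w9c.png

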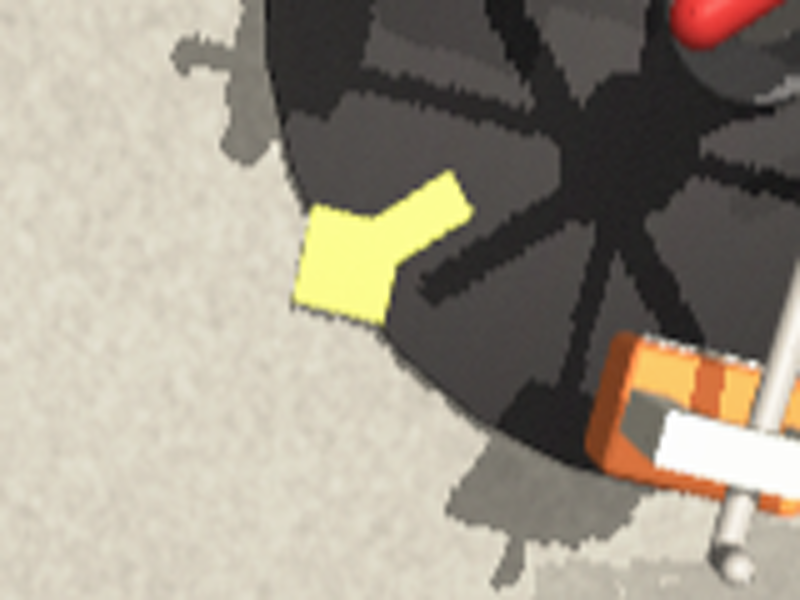

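Run:
```python
from spin import *
s=r.sense(); im=np.load('w9.npy'); C=cam('wrist',s)
hsv=cv2.cvtColor(im,cv2.COLOR_RGB2HSV).astype(int); H,S,V=[hsv[...,i] for i in range(3)]
m=((abs(H-29)<5)&(S>80)&(V>100)).astype(np.uint8); m[180:]=0; m[:90]=0
n,l,st,ce=cv2.connectedComponentsWithStats(m); i=1+st[1:,4].argmax()
P=np.array([plane(C,p[::-1],13)[:2] for p in np.argwhere(l==i)]); c=P.mean(0); w,v=np.linalg.eigh(np.cov((P-c).T))
h=np.array([552.2,269.2]); print(st[i],c,'dir',np.degrees(np.arctan2(*(c-h)[::-1]))%360,np.hypot(*(c-h)),'axis',np.degrees(np.arctan2(*v[::-1,1])),w**.5)
for p in [(455,170),(474,211),(316,205),(384,324),(293,305)]:
    q=plane(C,(170+p[0]/5-.4,60+p[1]/5-.4),13)[:2]; print(q, np.degrees(np.arctan2(*(q-h)[::-1]))%360)
```

```text
[228  94  37  31 571] [417.43538161 217.13242925] dir 201.124505597201 144.47329959177029 axis -158.23189189210365 [ 8.51202518 17.55690454]
[449.04467654 237.27950006] 197.19421814177053
[453.24767167 223.24700451] 204.90993360139817
[400.79336341 234.27145624] 192.9905031111047
[416.50076966 191.77638419] 209.70705326506845
[386.63792089 203.41739135] 201.66935762721084
```

Call:
servo_tool(
  motion=[
    [1,0.107,0.002,0.1485,0,-7.63,0],
    [1,0.107,0.002,0.1485,0,-7.63,0],
    [1,0.107,0.002,0.1485,0,-7.63,0],
    [1,0.107,0.002,0.1485,0,-7.63,0],
    [1,0.107,0.002,0.1485,0,-7.63,0],
    [1,0.107,0.002,0.1485,0,-7.63,0],
    [1,0.107,0.002,0.1485,0,-7.63,0],
    [1,0.107,0.002,0.1485,0,-7.63,0],
    [1,0.107,0.002,0.1485,0,-7.63,0],
    [1,0.107,0.002,0.1485,0,-7.63,0],
  ],
)

```text
clock: 17.25
eef_pos: [551.6, 269.5, 329.0]
tcp_rot: [-1.571, 0.0, 1.159]
contact_force: [-0.1, 0.6, 0.8]
opening: 0.998
```

Run:
```python
from h import *
s=r.sense(); print(s['eef_pos'],np.degrees(s['tcp_rot']),s['qpos'][5])
go([552.2,269.2,160],66.6,s)
```

```text
[551.59212657 269.48406341 328.96338864] [-8.99933270e+01  8.92576770e-03  6.64331464e+01] -0.7074593535231012
row [0.0, 0.169, -0.0007] [-0.001, -0.017, -0.001]
```

Call:
servo_tool(
  motion=[
    [1,0,0.05,0,0,0,0],
    [1,0,0.1,0,0,0,0],
    [1,0,0.13,0,0,0,0],
    [1,0,0.15,0,0,0,0],
    [1,0,0.16,0,0,0,0],
    [1,0,0.168,0,0,0,0],
    [1,0,0.168,0,0,0,0],
  ],
)

```text
clock: 18.12
eef_pos: [551.5, 269.5, 161.2]
tcp_rot: [-1.571, 0.0, 1.162]
contact_force: [0.1, 0.3, -0.3]
opening: 1.001
```

Call:
servo_tool(
  motion=[
    [1,0,0,0,0,0.8,0],
    [1,0,0,0,0,1.6,0],
    [1,0,0,0,0,2.4,0],
    [1,0,0,0,0,3.2,0],
    [1,0,0,0,0,4.0,0],
    [1,0,0,0,0,4.0,0],
  ],
)

```text
clock: 18.88
eef_pos: [551.9, 269.7, 162.0]
tcp_rot: [-1.571, -0.001, 0.464]
contact_force: [0.5, -0.6, -0.6]
opening: 1.003
```

Run:
```python
from spin import *
s=r.sense(); print(s['eef_pos'],np.degrees(s['tcp_rot']),s['contact_force'],s['wrist_torque']); im=r.grab_frame('wrist'); np.save('w10',im)
C=cam('wrist',s); print(proj(C,[552.2,269.2,225]))
m=(im[...,0]>110)&(im[...,1]<50)&(im[...,2]<50); P=np.array([plane(C,p[::-1],222)[:2]-[552.2,269.2] for p in np.argwhere(m)])
a=np.degrees(np.arctan2(P[:,1],P[:,0])); rr=np.hypot(*P.T); k=(rr>25)&(rr<75); h,e=np.histogram(a[k],np.arange(-180,181,6)); print([(int(b),int(c)) for c,b in zip(h,e) if c])
```

```text
[551.89713257 269.6622622  162.02940881] [-9.00011060e+01 -7.98503278e-02  2.66122588e+01] [ 0.48175819 -0.56187437 -0.62551368] [ 0.01074365 -0.0174714  -0.04642472]
[254.817607   279.13320107]
[(-180, 464), (-174, 517), (-168, 126), (-162, 5), (-102, 19), (-96, 46), (-90, 34), (-84, 29), (-78, 18), (-18, 59), (-12, 184), (-6, 324), (0, 301), (6, 16), (72, 3), (78, 8), (84, 14), (90, 272), (96, 192), (102, 1), (168, 63), (174, 840)]
```

Call:
servo_tool(
  motion=[
    [1,0,0,0,0,0.9,0],
    [1,0,0,0,0,1.8,0],
    [1,0,0,0,0,2.7,0],
    [1,0,0,0,0,3.6,0],
    [1,0,0,0,0,4.5,0],
    [1,0,0,0,0,5.4,0],
    [1,0,0,0,0,6.3,0],
    [1,0,0,0,0,7.2,0],
    [1,0,0,0,0,8.1,0],
    [1,0,0,0,0,9.0,0],
    [1,0,0,0,0,9.8,0],
    [1,0,0,0,0,9.8,0],
  ],
)

```text
clock: 20.42
eef_pos: [551.6, 269.5, 161.5]
tcp_rot: [-1.57, 0.0, -1.243]
contact_force: [-0.3, -0.4, 0.0]
opening: 1.004
```

```bash
cat > ang.py <<'E'
from spin import *
# spoke angle from the top camera's and scene camera's red pixels at z=222, and empty hook
s=r.sense(); print(s['clock'],s['eef_pos'],np.degrees(s['tcp_rot'])); h=np.array([552.2,269.2])
for n in ('scene','wrist'):
    im=r.grab_frame(n); C=cam(n,s); hsv=cv2.cvtColor(im,cv2.COLOR_RGB2HSV).astype(int)
    m=((hsv[...,0]<6)|(hsv[...,0]>174))&(hsv[...,1]>160)&(hsv[...,2]>60)
    P=np.array([plane(C,p[::-1],222)[:2]-h for p in np.argwhere(m)]); rr=np.hypot(*P.T); P=P[(rr<80)&(rr>(58 if n=='wrist' else 15))]
    a=np.arctan2(P[:,1],P[:,0]); th=np.angle(np.mean(np.exp(4j*a)))/4
    g=np.degrees(th)
    res=[]
    for k in range(4):
        d=(np.degrees(a)-g-90*k+45)%90-45; q=((np.degrees(a)-g-90*k+180)%360-180); b=abs(q)<25
        if b.sum()>8: res.append((round(float((g+90*k+np.mean(q[b]))%360),1),int(b.sum())))
    print(n,'mod90',g.round(2)%90,res)
    if n=='wrist': np.save('wl',im)
    else: np.save('sl',im)
E
python3 ang.py
```

```text
20.425 [551.62006941 269.54932341 161.49720759] [-8.99714908e+01  3.13695915e-03 -7.12392036e+01]
scene mod90 89.5 [(3.2, 25), (89.3, 24), (260.7, 9)]
wrist mod90 83.11 [(352.4, 952), (84.0, 753)]
```

Call:
servo_tool(
  motion=[
    [1,0,0,0,0,0.8,0],
    [1,0,0,0,0,1.5,0],
    [1,0,0,0,0,1.5,0],
    [1,0,0,0,0,1.5,0],
    [1,0,0,0,0,1.3,0],
    [1,0,-0.05,0,0,1.3,0],
    [1,0,-0.1,0,0,1.3,0],
    [1,0,-0.168,0,0,1.3,0],
    [1,0,-0.168,-0.06,0,1.3,0],
    [1,0,-0.168,-0.06,0,1.3,0],
    [1,0,-0.168,-0.06,0,1.3,0],
  ],
)

```text
clock: 21.9
eef_pos: [494.7, 250.4, 329.3]
tcp_rot: [-1.57, 0.0, -1.472]
contact_force: [0.2, -0.3, 0.1]
opening: 1.0
```

Run:
```python
from spin import *
s=r.sense(); im=r.grab_frame('wrist'); np.save('w11',im); print(s['eef_pos'],np.degrees(s['tcp_rot']))
C,c,th=spin(im,s); save(im,'w11')
```

```text
[494.70391369 250.4059514  329.25169089] [-8.99627262e+01  1.12525376e-02 -8.43250152e+01]
hub [538.9 223. ] spoke -14.92 ends -10.1935541136336 2.8308437262226325 -238.9641550806243 119.62215482106795 clk 21.9
arrow [270 189  10  10  21] [422.5 207. ] axis 58.3 sd [1.93947376 7.2272911 ] dir from hub -172.15 117.58350256026657
```

View pics/w11.png

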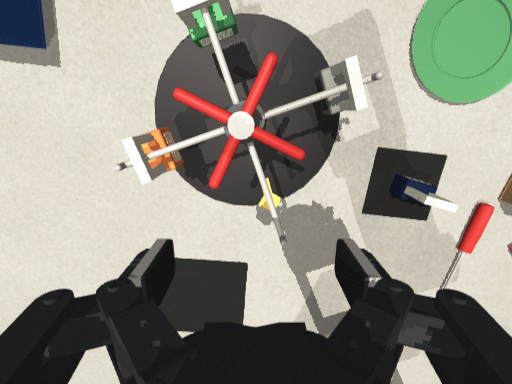

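```bash
sed -i "s/red\[235:\]=0/red[235:]=0; uh=proj(C,[552.2,269.2,222]); yy,xx=np.indices(red.shape); red\&=np.hypot(xx-uh[0],yy-uh[1])<95/" spin.py
python3 - <<'E'
from spin import *
s=r.sense(); im=np.load('w11.npy')
C,c,th=spin(im,s)
for z in (191,): t=plane(C,(283,238),z)[:2]; print('tip',t,np.degrees(np.arctan2(*(t-c)[::-1]))%360,np.hypot(*(t-c)))
E
```

```text
hub [552.2 268.8] spoke -20.5 ends -71.2787217957702 71.10860337507124 -70.49960648086099 72.3106714801984 clk 21.95
arrow [270 189  10  10  21] [422.7 207.1] axis 58.2 sd [1.9384687  7.22396063] dir from hub -154.53 143.4616498736484
tip [420.17703899 207.56664765] 204.86060331104528 145.53660591245696
```

Call:
servo_tool(
  motion=[
    [1,0,0,0.06,0,-1,0],
    [1,0,0,0.06,0,-1,0],
    [1,0,0.06,0.06,0,-1,0],
    [1,0,0.12,0.06,0,-1,0],
    [1,0,0.168,0.06,0,-1,0],
    [1,0,0.168,0.06,0,-1,0],
    [1,0,0.168,0.06,0,-0.2,0],
    [1,0,0.168,0.06,0,0.3,0],
    [1,0,0.168,0.06,0,0.51,0],
    [1,0,0.168,0.06,0,0.51,0],
    [1,0,0.168,0.06,0,0.51,0],
    [1,0,0.168,0.06,0,0,0],
  ],
)

```text
clock: 23.45
eef_pos: [555.0, 256.3, 161.8]
tcp_rot: [-1.569, 0.0, -1.471]
contact_force: [0.1, -0.2, -0.2]
opening: 1.002
```

Call:
servo_tool(
  motion=[
    [1,0,0,0,0,0,0],
    [1,0,-0.06,0,0,0,0],
    [1,0,-0.12,0,0,0,0],
    [1,0,-0.168,0,0,0,0],
    [1,0,-0.168,-0.06,0,0,0],
    [1,0,-0.168,-0.06,0,0,0],
    [1,0,-0.168,-0.06,0,0,0],
  ],
)

```text
clock: 24.32
eef_pos: [495.0, 250.5, 329.5]
tcp_rot: [-1.57, 0.0, -1.474]
contact_force: [-0.3, 0.3, -0.2]
opening: 1.005
```

Run:
```python
from spin import *
s=r.sense(); im=r.grab_frame('wrist'); np.save('w12',im); print(s['eef_pos'],np.degrees(s['tcp_rot']))
C,c,th=spin(im,s)
go([459.6,-36.3,250],-99.7,s); go([459.6,-36.3,250],80.3,s)
```

```text
[494.95457181 250.46132214 329.5394062 ] [-8.99271024e+01  1.54872976e-02 -8.44692761e+01]
hub [551.9 268.9] spoke -34.2 ends -71.24745370211164 71.08627478315248 -70.78472239661757 72.06408358694495 clk 24.325
arrow [269 185  13  14  26] [424.2 206.4] axis 49.1 sd [ 1.98278178 10.09253628] dir from hub -153.92 142.1791799282473
row [0.282, 0.0794, -0.0629] [-0.007, 1.523, -0.003]
row [0.282, 0.0794, -0.0629] [-0.004, -16.477, 0.01]
```

Run:
```python
from h import *
for y,z in ((-79,330),(-79,161),(-48,161)): go([552.0,269.2,z],y)
```

```text
row [-0.0132, -0.0007, 0.0582] [-0.005, -0.547, -0.0]
row [-0.0131, 0.1683, 0.0581] [-0.005, -0.547, -0.0]
row [-0.0131, 0.1683, 0.0581] [-0.005, -3.647, 0.001]
```

Call:
servo_tool(
  motion=[
    [1,-0.013,0,0.058,0,-0.55,0],
    [1,-0.013,0,0.058,0,-0.55,0],
    [1,-0.013,0.06,0.058,0,-0.55,0],
    [1,-0.013,0.12,0.058,0,-0.55,0],
    [1,-0.013,0.168,0.058,0,-0.55,0],
    [1,-0.013,0.168,0.058,0,-1.4,0],
    [1,-0.013,0.168,0.058,0,-2.2,0],
    [1,-0.013,0.168,0.058,0,-3,0],
    [1,-0.013,0.168,0.058,0,-3.62,0],
    [1,-0.013,0.168,0.058,0,-3.62,0],
    [1,-0.013,0.168,0.058,0,-3.62,0],
    [1,-0.013,0.168,0.058,0,-2.9,0],
  ],
)

```text
clock: 25.88
eef_pos: [551.0, 268.8, 161.0]
tcp_rot: [-1.571, 0.0, -0.972]
contact_force: [0.7, 0.6, 0.3]
opening: 0.997
```

Call:
servo_tool(
  motion=[
    [1,0,0,0,0,0,0],
    [1,0,-0.06,0,0,0,0],
    [1,0,-0.12,0,0,0,0],
    [1,0,-0.168,0,0,0,0],
    [1,0,-0.168,-0.06,0,2.9,0],
    [1,0,-0.168,-0.06,0,2.9,0],
    [1,0,-0.168,-0.06,0,2.9,0],
    [1,0,-0.168,-0.06,0,2.9,0],
  ],
)

```text
clock: 26.88
eef_pos: [501.5, 234.8, 329.3]
tcp_rot: [-1.571, 0.0, -1.471]
contact_force: [0.5, 1.2, 0.2]
opening: 0.998
```

Run:
```python
from spin import *
s=r.sense(); im=r.grab_frame('wrist'); np.save('w12',im); print(s['eef_pos'],np.degrees(s['tcp_rot']))
C,c,th=spin(im,s)
go([459.6,-36.3,250],-99.7,s); go([459.6,-36.3,250],80.3,s)
```

```text
[501.52197253 234.77678006 329.28466791] [-8.99875242e+01  2.64360976e-03 -8.42926907e+01]
hub [552.  268.8] spoke -23.54 ends -71.74711958924293 70.89563425626643 -70.5431905178717 72.28988810401408 clk 26.875
arrow [251 180   9   6  16] [448.7 229.1] axis 115.7 sd [1.65983702 5.87644295] dir from hub -158.95 110.67483168646369
row [0.2656, 0.0793, -0.0687] [-0.001, 1.541, -0.0]
row [0.2656, 0.0793, -0.0687] [-0.001, -16.459, 0.002]
```

Call:
servo_tool(
  motion=[
    [1,0.05,0,-0.01,0,0.5,0],
    [1,0.1,0.02,-0.02,0,1,0],
    [1,0.16,0.04,-0.04,0,1.54,0],
    [1,0.21,0.06,-0.055,0,1.54,0],
    [1,0.25,0.079,-0.065,0,1.54,0],
    [1,0.2656,0.079,-0.069,0,1.54,0],
    [1,0.2656,0.079,-0.069,0,1.54,0],
    [1,0.2656,0.079,-0.069,0,1.54,0],
  ],
)

```text
clock: 27.92
eef_pos: [459.6, -35.2, 250.9]
tcp_rot: [-1.57, 0.001, -1.741]
contact_force: [-0.4, -0.1, -0.7]
opening: 0.996
```

Run:
```python
from bar import *
s=r.sense(); print(s['eef_pos'],np.degrees(s['tcp_rot'])); im=r.grab_frame('wrist'); np.save('w13',im)
u=proj(cam('wrist',s),[459.6,-36.3,108]).astype(int); print(u)
bar(im,s,(u[0]-32,u[1]-12,u[0]+32,u[1]+12),[108])
go([459.6,-36.3,35],-99.7,s)
```

```text
[459.57363091 -35.23921567 250.85638802] [-8.99319089e+01  3.51904744e-02 -9.97532994e+01]
[255 175]
108 [234 169  45  11 493] [460.68057 -37.30635] ((460.6766662597656, -37.218753814697266), (51.80778884887695, 11.996140480041504), 80.2373275756836)
row [0.0012, 0.2159, -0.0001] [-0.007, -0.005, -0.004]
```

Call:
servo_tool(
  motion=[
    [1,0.0015,0.06,0,0,0,0],
    [1,0.0015,0.12,0,0,0,0],
    [1,0.0015,0.16,0,0,0,0],
    [1,0.0015,0.19,0,0,0,0],
    [1,0.0015,0.215,0,0,0,0],
    [1,0.0015,0.215,0,0,0,0],
    [-1,0.0015,0.215,0,0,0,0],
    [-1,0.0015,0.215,0,0,0,0],
    [-1,0.0015,0.215,0,0,0,0],
    [-1,0.0015,0.215,0,0,0,0],
  ],
  grip_force=40,
)

```text
clock: 29.22
eef_pos: [459.6, -37.5, 36.4]
tcp_rot: [-1.568, 0.001, -1.743]
contact_force: [-0.7, 2.9, 8.1]
opening: 0.602
```

Call:
servo_tool(
  motion=[
    [-1,0,0,0,0,0,0],
    [-1,0,0,0,0,0,0],
  ],
)

```text
clock: 29.48
eef_pos: [459.6, -37.5, 36.4]
tcp_rot: [-1.568, 0.001, -1.743]
contact_force: [-0.5, 2.6, 6.9]
opening: 0.603
```

Call:
servo_tool(
  motion=[
    [-1,0,-0.01,0,0,0,0],
    [-1,0,-0.03,0,0,0,0],
    [-1,0,-0.06,0,0,0,0],
    [-1,0,-0.1,0,0,0,0],
    [-1,0,-0.112,0,0,0,0],
    [-1,0,-0.112,0,0,0,0],
    [-1,0,-0.112,0,0,0,0],
  ],
)

```text
clock: 30.35
eef_pos: [457.5, -37.6, 146.0]
tcp_rot: [-1.573, -0.0, -1.742]
contact_force: [-0.2, -0.3, -2.3]
opening: 0.598
```

Run:
```python
from h import *
s=r.sense(); print(s['eef_pos'],s['opening'],s['contact_force'],s['wrist_torque'])
go([352,190.3,s['eef_pos'][2]],-68.54,s)
```

```text
[457.53385287 -37.6253201  146.03770655] 0.5975816311143365 [-0.16391185 -0.31707225 -2.25094689] [-0.00125416 -0.01912095  0.0027527 ]
row [-0.2066, 0.0002, -0.1429] [0.011, -3.129, -0.002]
```

Call:
servo_tool(
  motion=[
    [-1,-0.03,0,-0.02,0,-0.4,0],
    [-1,-0.07,0,-0.048,0,-1,0],
    [-1,-0.11,0,-0.076,0,-1.7,0],
    [-1,-0.15,0,-0.104,0,-2.4,0],
    [-1,-0.19,0,-0.131,0,-3,0],
    [-1,-0.2066,0,-0.143,0,-3.13,0],
    [-1,-0.2066,0,-0.143,0,-3.13,0],
    [-1,-0.2066,0,-0.143,0,-3.13,0],
    [-1,-0.2066,0,-0.143,0,-3.13,0],
  ],
)

```text
clock: 31.48
eef_pos: [353.0, 189.5, 146.8]
tcp_rot: [-1.572, -0.0, -1.197]
contact_force: [0.3, -0.2, -1.8]
opening: 0.608
```

Run:
```python
from spin import *
p=[]
s=r.sense(); print(s['eef_pos'],np.degrees(s['tcp_rot']))
im=r.grab_frame('wrist'); s2=r.sense(); print(s2['eef_pos'],np.degrees(s2['tcp_rot'])); save(im,'w14')
sc=r.grab_frame('scene'); save(cv2.resize(sc[110:240,290:430],(560,520),interpolation=2),'s14')
C=cam('wrist',s); u=np.array([-.9307,-.3659])
for q in (125,150): print(q,proj(C,[552.1+u[0]*q,269+u[1]*q,198 if q==150 else 184]))
go([435.8,223.3,s['eef_pos'][2]],-68.54,s2)
```

```text
[352.98781691 189.50748284 146.78531093] [-9.00415359e+01 -1.24969159e-02 -6.86112596e+01]
[353.06715304 189.55082306 146.89598949] [-9.00259936e+01 -1.03581830e-02 -6.86158615e+01]
125 [251.09564666  72.20468158]
150 [251.00155178 131.48412136]
row [-0.0013, 0.0001, 0.0893] [0.003, -0.008, 0.001]
```

View pics/w14.png

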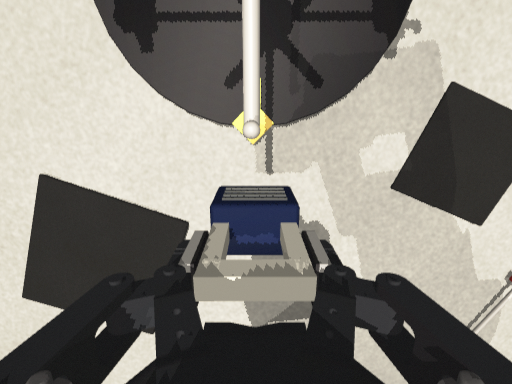

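Call:
servo_tool(
  motion=[
    [-1,-0.001,-0.002,0.015,0,0,0],
    [-1,-0.001,-0.002,0.03,0,0,0],
    [-1,-0.001,-0.002,0.045,0,0,0],
    [-1,-0.001,-0.002,0.06,0,0,0],
    [-1,-0.001,-0.002,0.075,0,0,0],
    [-1,-0.001,-0.002,0.089,0,0,0],
    [-1,-0.001,-0.002,0.089,0,0,0],
    [-1,-0.001,-0.002,0.089,0,0,0],
    [-1,-0.001,-0.002,0.089,0,0,0],
  ],
)

```text
clock: 32.7
eef_pos: [434.8, 223.6, 149.1]
tcp_rot: [-1.571, -0.0, -1.196]
contact_force: [-0.6, -0.6, -1.2]
opening: 0.606
```

Call:
servo_tool(
  motion=[
    [-1,0,0.004,0,0,0,0],
    [-1,0,0.009,0,0,0,0],
    [-1,0,0.014,0,0,0,0],
    [-1,0,0.018,0,0,0,0],
    [-1,0,0.018,0,0,0,0],
    [-1,0,0.018,0,0,0,0],
  ],
)

```text
clock: 33.45
eef_pos: [435.4, 223.8, 131.2]
tcp_rot: [-1.571, 0.0, -1.196]
contact_force: [0.1, 0.0, -1.6]
opening: 0.604
```

Run:
```python
from h import *
s=r.sense(); print(s['eef_pos'],np.degrees(s['tcp_rot']),s['opening'],s['contact_force'])
```

```text
[435.38491056 223.8424168  131.17241951] [-8.99971026e+01  3.87200938e-04 -6.85322845e+01] 0.6044832605730216 [ 0.09986124  0.02611692 -1.5519468 ]
```

Call:
servo_tool(
  motion=[
    [-1,0,0.002,0,0,0,0],
    [-1,0,0.0035,0,0,0,0],
    [-1,0,0.0045,0,0,0,0],
    [-1,0,0.0045,0,0,0,0],
    [-1,0,0.0045,0,0,0,0],
  ],
)

```text
clock: 34.08
eef_pos: [435.3, 223.8, 126.6]
tcp_rot: [-1.571, 0.0, -1.196]
contact_force: [0.7, 1.0, -1.2]
opening: 0.605
```

Call:
servo_tool(
  motion=[
    [-1,0,0.001,0,0,0,0],
    [-1,0,0.0015,0,0,0,0],
    [-1,0,0.0015,0,0,0,0],
    [-1,0,0.0015,0,0,0,0],
  ],
)

```text
clock: 34.58
eef_pos: [435.5, 223.9, 126.1]
tcp_rot: [-1.57, 0.0, -1.196]
contact_force: [-3.4, -1.9, 9.9]
opening: 0.6
```

Call:
servo_tool(
  motion=[
    [-1,0,-0.001,0,0,0,0],
    [-1,0,-0.001,0,0,0,0],
    [0.5,0,-0.001,0,0,0,0],
    [0.7,0,-0.001,0,0,0,0],
    [1,0,-0.001,0,0,0,0],
    [1,0,-0.001,0,0,0,0],
    [1,0,-0.001,0,0,0,0],
    [1,0,-0.001,0,0,0,0],
    [1,0,-0.001,0,0,0,0],
  ],
  grip_force=20,
)

```text
clock: 35.7
eef_pos: [435.3, 223.8, 126.1]
tcp_rot: [-1.571, -0.0, -1.196]
contact_force: [0.6, 0.9, -1.5]
opening: 1.003
```

Call:
servo_tool(
  motion=[
    [1,0,-0.02,0,0,0,0],
    [1,0,-0.05,0,0,0,0],
    [1,0,-0.1,0,0,0,0],
    [1,0,-0.15,0,0,0,0],
    [1,0,-0.2,0,0,0,0],
    [1,0,-0.2,-0.06,0,0,0],
    [1,0,-0.2,-0.06,0,0,0],
    [1,0,-0.2,-0.06,0,0,0],
  ],
)

```text
clock: 36.7
eef_pos: [379.7, 202.0, 326.4]
tcp_rot: [-1.57, 0.0, -1.196]
contact_force: [-0.1, 0.3, -0.9]
opening: 1.001
```

Run:
```python
from spin import *
s=r.sense(); im=r.grab_frame('wrist'); print(s['eef_pos'],s['opening'],s['contact_force'])
spin(im,s); sc=r.grab_frame('scene')
save(np.hstack([cv2.resize(im,(440,330)),cv2.resize(sc[110:240,300:430],(330,330),interpolation=2)]),'w15')
```

```text
[379.71703346 201.98092005 326.35085552] 1.0008435823733906 [-0.1250489   0.27260456 -0.86718384]Traceback (most recent call last):
  File "<stdin>", line 3, in <module>
  File "spin.py", line 11, in spin
    sh=np.array([A[:,0].max()+A[:,0].min(),B[:,1].max()+B[:,1].min()])/2; sh2=np.array([np.median(B[:,0]),np.median(A[:,1])])
                 ~~~~~~~~~~^^
    return umr_maximum(a, axis, None, out, keepdims, initial, where)
ValueError: zero-size array to reduction operation maximum which has no identity
```

Spokes are partly out of view; move the camera inwards and look.

Call:
servo_tool(
  motion=[
    [1,0,-0.02,0.05,0,0,0],
    [1,0,-0.02,0.1,0,0,0],
    [1,0,-0.02,0.13,0,0,0],
    [1,0,-0.02,0.13,0,0,0],
    [1,0,-0.02,0.13,0,0,0],
  ],
)

```text
clock: 37.38
eef_pos: [500.2, 249.3, 345.2]
tcp_rot: [-1.573, -0.0, -1.196]
contact_force: [-0.3, 0.3, -0.9]
opening: 0.998
```

Run:
```python
from spin import *
s=r.sense(); im=r.grab_frame('wrist'); print(s['eef_pos'],s['opening'])
sc=r.grab_frame('scene')
save(np.hstack([cv2.resize(im,(440,330)),cv2.resize(sc[110:240,300:430],(330,330),interpolation=2)]),'w15')
spin(im,s)
```

```text
[500.20140061 249.30645605 345.22661392] 0.9975714579672903
hub [552.  268.7] spoke -23.57 ends -71.10148591794932 70.9271806879877 -70.76141830637843 71.98700203629313 clk 37.375
arrow [250 180   2  10  12] [438.7 232.6] axis -158.8 sd [0.74035447 5.4129513 ] dir from hub -162.34 118.88142826603799
```

View pics/w15.png

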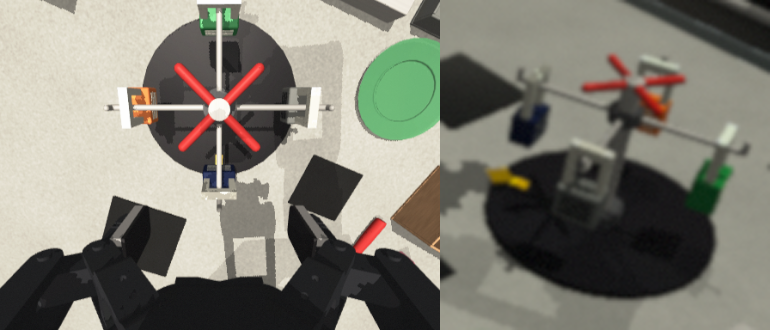

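```bash
python3 -c "
from rig import r
print(r.sense()['contact_force'],r.sign_off())"
```

```text
the job is handed in; nothing more can be done
[-0.37733959  0.35311639 -0.63578333] None
```

The navy cartridge now hangs free on the empty hook, with the hook at the yellow arrow and the gripper clear of everything. I handed the job in at about 37.5 s of the 72 s allowed.

I lifted the cartridge out of its lane by the top bar, stood it on the small mat and let go. I then turned the spinner by its spokes, took the cartridge again by its narrow edges and hung it by the window.

**Last checks:**
- **Hook direction:** it points to 201.4°. My arrow estimates ranged from about 201.1° to 201.8°, so it agrees within about half a degree.
- **Hanging:** the wrist and scene pictures show the cartridge on the hook with the gripper open above it.
- **Other goods:** they look unmoved where I saw them, but I took no last picture of the carton, mug or bottle. The pink look-alike was not touched.

**What went wrong or disagreed:**
- **First grasp:** two closings missed because the real fingertips sit about 30 mm behind the stated TCP. They touched nothing, and I corrected the height from then on.
- **Turning the spinner:** one fine push was off centre and overshot the arrow by about 10.6°. I pushed the spinner back before picking the cartridge up.
- **Picture budget:** I viewed 13 pictures, three over the budget of 10.

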